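# Index the rotary table one position to bring up the round blank

### The job

Turn the rotary indexing table by its centre handle, exactly one position in whichever direction is needed, so that the round beech blank comes to the fixed pointer. Leave the table clicked home in its detent and let go, with the blank still standing upright in its nest; do not lift the blank out.

Things in the scene. Friction and masses are not known exactly. Their poses are not given: they have to be found in the camera images.
- index_table (a joint): Angle of the indexing table, a bare aluminium disc 256 mm across, top 58 mm above the bench, turning about its vertical centre axis on a fixed base. 0 at the start, grows counter-clockwise from above (rad). Detents every 60 degrees (1.047), the start is one; let go within 25 degrees of a detent, it turns in by itself. The hump between two takes 0.15 N m, up to 0.25 if turned briskly.
- handle (a point): Centre of the disc's handle, on its axis, 126 mm above the bench: a level black bar 70 mm long, 16 wide, 32 high (its underside 110 mm, its top 142 mm above the bench) on a 16 mm thick stem; bar and disc turn as one. x axis along the bar, z up. Round it the disc bears six equal nests, steel rings 60 mm outside, 52 inside, 12 high, centred 92 mm from the axis, 60 degrees apart.
- work_pos (a point): Working position, fixed to the base: centre of the nest now at the pointer (empty at the start), at the disc's top face, 92 mm from the axis, 58 mm above the bench. The pointer is a square steel post 88 mm high outside the disc's rim, 142 mm from the axis on the same radius.
- round_blank: Round beech blank, an upright cylinder 45 mm across, 36 mm high, 45 g, standing loose in the nest 60 degrees to one or the other side of the pointer; its nest carries it round. (The nest on the pointer's other side holds a beech blank 33 mm square, 36 mm high, the one opposite a low beech ring.) Origin: centre of its underside, z up.
Not all that is in view belongs to the job. What is shaped like the round_blank but turquoise is not meant.

How it is judged (in metres and radians):
At the end, for the whole second after the job is handed in: The table stands still in the detent one position (60 degrees, within 10 degrees) from where it started, and the round blank stands upright (within about 10 degrees) on the floor of its nest at the pointer, its centre within 20 mm of the working position (horizontal distance between round_blank and work_pos below 0.02 m and angle between round_blank's own z axis and vertical below 0.17 rad and z of round_blank in the frame of work_pos below 0.006 m and (value of joint index_table between 0.872 and 1.222 rad or value of joint index_table between -1.222 and -0.872 rad) and velocity of joint index_table between -0.05 and 0.05 rad/s); the robot touches nothing.
It fails at once if the table is turned well past one position (more than 86 degrees from its start) (value of joint index_table above 1.5 rad or value of joint index_table below -1.5 rad).
It fails at once if the round blank is lifted out of its nest (z of round_blank in the frame of work_pos above 0.02 m).
It also fails if it takes over 32 s, if anything falls off the work surface, if the arm or the gripper's body presses on something with over 40 N, if the wrist force passes 120 N, or if a joint passes its speed limit or range.

### The arm

A 6-joint arm with a two-finger parallel gripper is mounted at the origin on the work surface. World frame = base frame: x ahead of the robot, y to its left, z up, the work surface at z = 0. Lengths are in mm, angles in rad, forces in N, time in s.
With the tool pointing down it reaches from about 250 to 725 mm from the base axis. Payload 9.7 kg.
Tool frame: the origin (TCP) lies on the centre line of the jaws, within the pads' length; the fingertips stand bot.tip_extent ahead of it and the grasp point (between the pads) lies 3 mm ahead of it (bot.tip_extent is the distance from the TCP to the fingertips, in mm); z points along the fingers, y is the line along which they close (so a half turn about z gives the same grasp; the last joint's range is limited). The gripper opens to 85 mm and grips with 20 to 120 N. Pads are 22 mm wide; open, the fingers measure 114 mm over their backs; the gripper's body (76 mm by 85 mm) begins 54 mm behind the grasp point. The pads swing forward as they close: fully open they stand 13 mm farther back than shut.
Start: joints at [-1.327, 0.087, 0.176, 1.66, 0, 1.571], TCP at [132.763, -533.733, 253.284] pointing down, gripper open.
Joint ranges: [-3.13, 3.13], [-0.85, 1.81], [-1.15, 1.24], [-2.2, 2.28], [-1.44, 1.52], [-3.14, 3.14]. Speed limits (rad/s): [2.22, 2.22, 2.57, 3.14, 3.14, 3.14].

### API

Orientations are given as a unit quaternion [x, y, z, w].
In Python, from bench import bot gives the robot as it stands. The module is installed in compiled form; this text tells all that it offers.
- The arm moves only by the tool send_rows, never from a script. Its argument "moves" is a list of rows, each a list of 5 numbers: the shift along the world's x, y, z in mm, then the turn about the world's z in degrees, then the gripper's target within -1 to 1 (fully open at 1, half-way at 0, shut at -1). In form: [[x, y, z, roll, grip], ...]. A call has 1 to 12 rows; each row is the pose to reach, as a shift and turn from the pose commanded when the call began; what a row does not reach only later rows make up. A row lasts 1/10 s, in which the tool goes at most 50 mm and 8.59 degrees, less where a joint would pass 70% of its speed; a pose out of reach is approached as far as the arm can. A call with a gripper value outside its range is refused whole. The fingers move at their own pace and stop on an object; the grip force is fixed at half the most. Time passes only in rows, so rows that repeat a pose let the fingers close. It gives the time, the measured TCP pose, the force, the opening and the grip force at its end, in the units of the state.
- bot.get_state(): the state, without advancing time (a new reading comes with each control period).
- bot.snapshot(name): name is "scene" or "side" or "wrist"; returns the picture (480x640x3 uint8, red, green, blue); there is no depth.
- bot.camera_info(name): a dict with "fx", "fy", "cx", "cy" (pixels), "D" ([k1, k2, p1, p2, k3] as OpenCV has them; the pictures are not rectified), "world_from_camera" (4x4, takes a point from camera to world coordinates). Camera axes: x right, y down, z forward; pixel columns grow to the right and rows downward; lengths in mm; the calibration is good to about 2 mm. A picture is of the moment at which its call begins: read the wrist's pose just before it. camera_info takes no time and is no camera call; for the wrist camera it gives the pose at the moment of the call.
- bot.finish_job(): hands the job in; it is judged then, once.
The state is a dict: "t": time; "qpos": joint angles; "qd": joint speeds; "joint_efforts": joint torques, N m; "eef_pos": TCP position; "ee_rot": TCP orientation; "force": force on the tool from outside, world axes, zero at the start; "wrist_torque": the same for the moment, N m; "opening": opening from 0.0 (shut) to 1.0 (fully open); "grasp_force": force on a finger pad.
Only numpy, scipy, OpenCV 4.12 (cv2) and the standard library are available. Lean on these libraries where they do the work, as an engineer would, in place of code of your own. Each camera call takes 0.05 s, during which the arm holds its last target. There are 200 camera calls.

## Working session

There is one attempt and no reset: what is moved stays moved. The work goes in short steps, Python scripts to look and compute and a tool call to move; the robot and the scene stay as the last step left them, time stands still between calls to the robot, and variables do not carry over. Pictures are saved under pics/ and viewed, at most 10 in all, crops included, and the job is handed in when it is done.

Besides the shell and the picture viewer there is one more tool, called after "Emit:" by a JSON object that holds its "fn" and its "kwargs", one argument or row to a line. send_rows: Moves the arm, as the interface text tells. Its arguments: {"type":"object","properties":{"moves":{"type":"array"}},"required":["moves"]}

```bash
mkdir -p pics
python3 - <<'E'
from bench import bot
import cv2
print(bot.get_state(), bot.tip_extent)
for n in("scene","side"):
    cv2.imwrite(f"pics/{n}0.png",bot.snapshot(n)[:,:,::-1]); c=bot.camera_info(n); print(n,c)
E
```

```text
{'t': 0.0, 'qpos': array([-1.32695597e+00,  8.74887968e-02,  1.75146070e-01,  1.65974966e+00,
       -2.70339878e-05,  1.57078359e+00]), 'qd': array([-0.00032006,  0.00103067, -0.00059092,  0.00039028,  0.00180429,
        0.00020102]), 'joint_efforts': array([ 5.37518899e-04, -5.20387101e+01,  4.64803398e+01,  1.62975682e-02,
        2.00653710e-05,  6.10547644e-06]), 'eef_pos': array([ 132.73846817, -533.56371848,  252.57335714]), 'ee_rot': array([ 9.92575953e-01,  1.21624661e-01, -9.22248196e-05, -6.41575565e-04]), 'force': array([-0.98143272, -0.45369289, -0.58086404]), 'wrist_torque': array([ 0.04394913, -0.02665104, -0.01475011]), 'grasp_force': 0.0, 'opening': 0.9980068107374408} 22.0
scene {'fx': 506.92758792203136, 'fy': 506.92758792203136, 'cx': 324.35742240680264, 'cy': 241.84180382470396, 'D': array([-0.01257049,  0.        ,  0.        ,  0.        ,  0.        ]), 'world_from_camera': array([[-7.85104498e-01,  4.48189230e-01, -4.27477884e-01,
         8.85111860e+02],
       [ 6.19310759e-01,  5.59084270e-01, -5.51252177e-01,
         3.71189692e+02],
       [-8.06912765e-03, -6.97532216e-01, -7.16507988e-01,
         6.41347531e+02],
       [ 0.00000000e+00,  0.00000000e+00,  0.00000000e+00,
         1.00000000e+00]])}
side {'fx': 434.40579531843247, 'fy': 434.40579531843247, 'cx': 314.1027647034539, 'cy': 243.08451726635374, 'D': array([-0.02181118,  0.        ,  0.        ,  0.        ,  0.        ]), 'world_from_camera': array([[ 9.74537290e-01, -1.61790132e-01,  1.55245042e-01,
         4.88089450e+02],
       [-2.24206838e-01, -7.12049881e-01,  6.65369266e-01,
        -4.84554319e+02],
       [ 2.89203204e-03, -6.83234162e-01, -7.30193616e-01,
         5.70639722e+02],
       [ 0.00000000e+00,  0.00000000e+00,  0.00000000e+00,
         1.00000000e+00]])}
```

View pics/scene0.png

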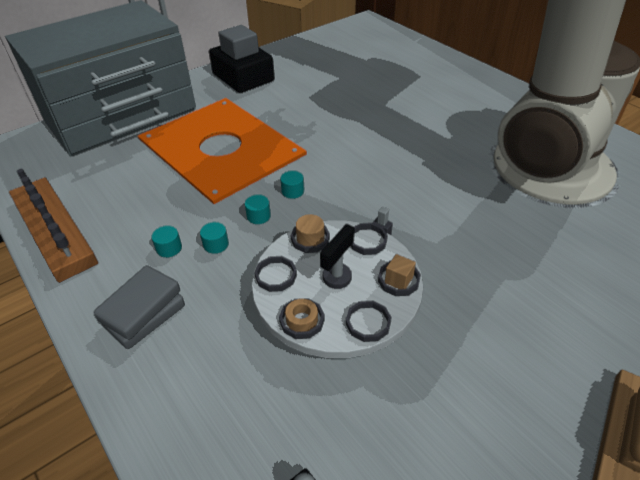

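View pics/side0.png

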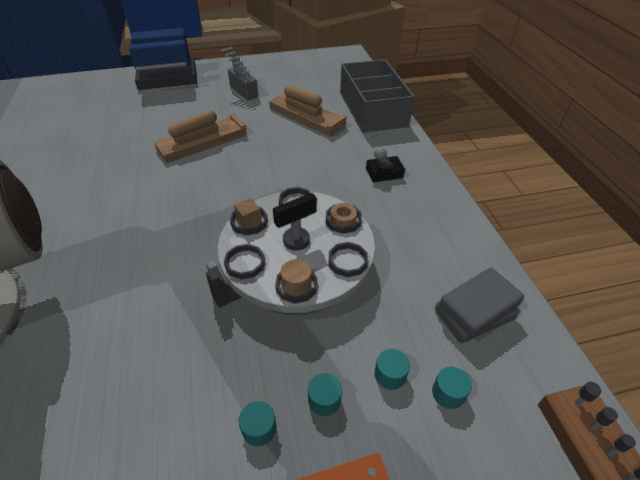

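Scene picture: the handle bar is at about (338,247), the pointer post at (383,215) and the empty nest beside it at (368,238). The upright beech candidates are the round blank (310,230), the square one (400,270) and the low ring (301,317). The turquoise cylinders at (165..292, 185..240) are not meant. (310,230) fits: it is beech, a full cylinder, in the nest next to the pointer. I'll measure and confirm it in a crop.

```bash
cat > h.py <<'E'
from bench import bot
import cv2, numpy as np
def ray(n,uv):
    c=bot.camera_info(n);K=np.array([[c['fx'],0,c['cx']],[0,c['fy'],c['cy']],[0,0,1]])
    p=cv2.undistortPoints(np.array([[uv]],float),K,c['D'])[0,0];T=c['world_from_camera']
    return T[:3,3],T[:3,:3]@[p[0],p[1],1]
def plane(n,uv,z):
    o,d=ray(n,uv);return o+d*(z-o[2])/d[2]
E
python3 - <<'E'
from h import *
S={'scene':{'bar':((338,247),126),'axis_disc':((337,278),60),'round_top':((310,222),98),'square_top':((401,262),98),'nest':((368,238),64),'post':((384,210),88),'ring':((301,318),64)},
'side':{'bar':((295,209),126),'axis_disc':((296,240),60),'round_top':((296,270),98),'square_top':((247,209),98),'nest':((245,261),64),'post':((212,266),88),'ring':((344,218),64)}}
for n in S:
  a=None
  for k,(uv,z) in S[n].items():
    p=plane(n,uv,z)
    if a is None:a=p
    d=p-a;print(n,k,p.round(),round(np.hypot(*d[:2])),round(np.degrees(np.arctan2(d[1],d[0]))))
a=cv2.imread('pics/scene0.png')[190:350,240:440];b=cv2.imread('pics/side0.png')[180:340,195:395]
cv2.imwrite('pics/crop0.png',cv2.resize(np.vstack([a,b])[:,:],None,fx=1.8,fy=1.8) if 0 else np.hstack([cv2.resize(x,(400,320),interpolation=2) for x in(a,b)]))
E
```

```text
scene bar [569.  -5. 126.] 0 0
scene axis_disc [570.  -5.  60.] 1 18
scene round_top [552. -95.  98.] 91 -101
scene square_top [500.  54.  98.] 91 139
scene nest [481. -36.  64.] 93 -161
scene post [435. -51.  88.] 141 -161
scene ring [657.  23.  64.] 93 18
side bar [570.  -4. 126.] 0 0
side axis_disc [570.  -6.  60.] 2 -110
side round_top [552. -99.  98.] 96 -101
side square_top [500.  43.  98.] 85 146
side nest [484. -36.  64.] 92 -160
side post [436. -56.  88.] 144 -159
side ring [658.  22.  64.] 92 17
```

View pics/crop0.png

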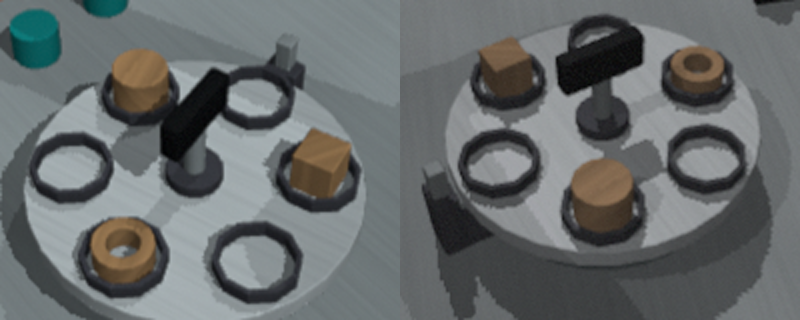

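The crop confirms it: the round beech cylinder is at bearing -101° from the axis (569.5, -5) and the pointer at -160.5°, so the table turns -60° (clockwise). Next is the bar's direction.

Run:
```python
from h import *
# top-face centre line ends
for n,a,b in(('scene',(324,250),(351,227)),('side',(275,206),(314,196))):
    p,q=plane(n,a,142),plane(n,b,142);d=q-p;print(n,p.round(),q.round(),np.hypot(*d[:2]).round(),np.degrees(np.arctan2(d[1],d[0])).round(1))
```

```text
scene [597.  -1. 142.] [540. -12. 142.] 59.0 -168.9
side [540.  -9. 142.] [601.   1. 142.] 62.0 8.5
```

Emit:
{"fn": "send_rows", "kwargs": {
  "moves": [
    [25, 30, 0, 0, 1],
    [55, 65, 0, 0, 1],
    [85, 100, 0, 0, 1],
    [115, 138, 0, 0, 1],
    [145, 175, 0, 0, 1],
    [175, 212, 0, 0, 1]
  ]
}}

```text
t: 0.7
eef_pos: [308.4, -320.0, 253.1]
ee_rot: [0.993, 0.121, -0.0, -0.0]
force: [0.2, -0.6, 0.1]
opening: 1.002
grasp_force: 0.0
```

Run:
```python
from bench import bot
s=bot.get_state();print(s['t'],s['qpos'],s['eef_pos'])
```

```text
0.7 [-8.03903774e-01 -1.63548191e-01 -6.71048522e-02  1.66734972e+00
  1.77598425e-05  2.09432161e+00] [ 308.41971464 -320.04455099  253.08361185]
```

Emit:
{"fn": "send_rows", "kwargs": {
  "moves": [
    [22, 26, 0, 8, 1],
    [44, 52, 0, 16, 1],
    [66, 78, 0, 24, 1],
    [88, 105, 0, 32, 1],
    [110, 131, 0, 40, 1],
    [132, 157, 0, 48, 1],
    [154, 184, 0, 56, 1],
    [176, 210, 0, 64, 1],
    [198, 236, 0, 72, 1],
    [220, 263, 0, 80, 1],
    [242, 290, 0, 88, 1],
    [262, 317, 0, 96, 1]
  ]
}}

```text
t: 1.9
eef_pos: [570.5, -3.4, 252.8]
ee_rot: [0.571, 0.821, -0.0, -0.0]
force: [0.5, -0.5, 0.2]
opening: 1.0
grasp_force: 0.0
```

Emit:
{"fn": "send_rows", "kwargs": {
  "moves": [
    [0, 0, 0, 8, 1],
    [0, 0, 0, 16, 1],
    [0, 0, 0, 24, 1],
    [0, 0, 0, 32, 1],
    [0, 0, 0, 40, 1],
    [0, 0, 0, 48, 1],
    [0, 0, 0, 56, 1],
    [0, 0, 0, 64, 1],
    [0, 0, 0, 72, 1],
    [0, 0, 0, 80, 1],
    [0, 0, 0, 80, 1],
    [0, 0, 0, 80, 1]
  ]
}}

```text
t: 3.1
eef_pos: [569.7, -4.7, 253.0]
ee_rot: [-0.085, 0.996, 0.0, -0.0]
force: [-0.0, -0.5, 0.5]
opening: 1.0
grasp_force: 0.0
```

Run:
```python
from h import *
s=bot.get_state();print(s['t'],s['qpos'],s['eef_pos'],s['ee_rot'],s['force'])
import numpy as np
c=bot.camera_info("wrist");im=bot.snapshot("wrist");cv2.imwrite('pics/w0.png',im[:,:,::-1]);T=c['world_from_camera']
for P in([569.5,-5,142],[604,1,142],[535,-11,142]):
    r=cv2.Rodrigues(T[:3,:3].T)[0];t=-T[:3,:3].T@T[:3,3]
    print(cv2.projectPoints(np.array([P],float),r,t,np.array([[c['fx'],0,c['cx']],[0,c['fy'],c['cy']],[0,0,1]]),c['D'])[0].ravel())
```

```text
3.1 [-8.29947503e-03  1.35388120e-01  2.28258824e-01  1.66417377e+00
 -2.51040848e-05 -1.78138726e-01] [569.69335732  -4.73486696 253.01224736] [-8.48175989e-02  9.96396463e-01  1.10869950e-05 -2.53436272e-04] [-0.03670419 -0.46413136  0.46589537]
[324.3846716 240.9050325]
[324.58057936 292.07254092]
[324.17238067 185.16214077]
```

View pics/w0.png

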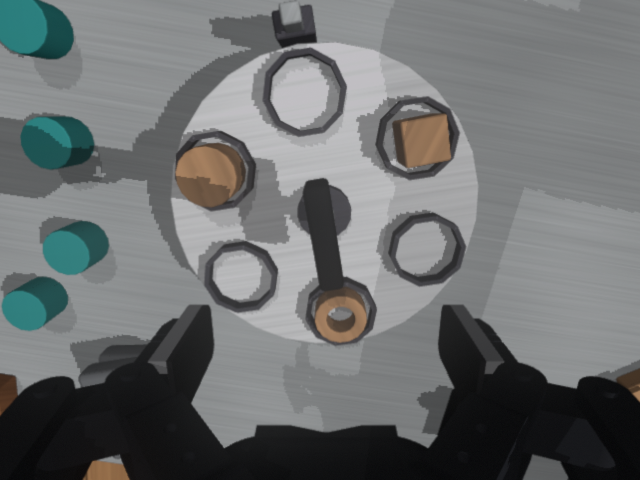

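Wrist picture: the bar runs from (317,183) to (331,287), centred where predicted (324,240) but turned about 8° more than assumed. The round blank is at (210,175) and the post at (293,20). I'll turn +8.5° while descending, then grip.

Emit:
{"fn": "send_rows", "kwargs": {
  "moves": [
    [0, 0, -20, 4, 1],
    [0, 0, -45, 8.5, 1],
    [0, 0, -70, 8.5, 1],
    [0, 0, -90, 8.5, 1],
    [0, 0, -108, 8.5, 1],
    [0, 0, -121, 8.5, 1],
    [0, 0, -121, 8.5, 1],
    [0, 0, -121, 8.5, 0.4],
    [0, 0, -121, 8.5, 0],
    [0, 0, -121, 8.5, -0.4],
    [0, 0, -121, 8.5, -0.7],
    [0, 0, -121, 8.5, -1]
  ]
}}

```text
t: 4.35
eef_pos: [570.4, -5.9, 133.0]
ee_rot: [-0.16, 0.987, -0.002, 0.001]
force: [-3.6, 3.6, -0.7]
opening: 0.178
grasp_force: 59.3
```

Emit:
{"fn": "send_rows", "kwargs": {
  "moves": [
    [0, 0, 0, 0, -1],
    [0, 0, 0, 0, -1],
    [0, 0, 0, 0, -1],
    [0, 0, 0, 0, -1]
  ]
}}

```text
t: 4.75
eef_pos: [570.4, -5.9, 133.0]
ee_rot: [-0.16, 0.987, -0.001, 0.001]
force: [2.4, -7.9, 2.1]
opening: 0.177
grasp_force: 60.0
```

Emit:
{"fn": "send_rows", "kwargs": {
  "moves": [
    [0, 0, 0, -1.5, -1],
    [0, 0, 0, -4, -1],
    [0, 0, 0, -7, -1],
    [0, 0, 0, -10, -1],
    [0, 0, 0, -13, -1],
    [0, 0, 0, -16, -1],
    [0, 0, 0, -19, -1],
    [0, 0, 0, -22, -1],
    [0, 0, 0, -25, -1],
    [0, 0, 0, -28, -1],
    [0, 0, 0, -30, -1],
    [0, 0, 0, -30, -1]
  ]
}}

```text
t: 5.95
eef_pos: [570.4, -6.1, 133.0]
ee_rot: [0.102, 0.995, -0.001, 0.001]
force: [1.8, -8.6, 2.9]
opening: 0.18
grasp_force: 59.9
```

Emit:
{"fn": "send_rows", "kwargs": {
  "moves": [
    [0, 0, 0, -2, -1],
    [0, 0, 0, -5, -1],
    [0, 0, 0, -8, -1],
    [0, 0, 0, -11, -1],
    [0, 0, 0, -14, -1],
    [0, 0, 0, -17, -1],
    [0, 0, 0, -20, -1],
    [0, 0, 0, -23, -1],
    [0, 0, 0, -26, -1],
    [0, 0, 0, -28.5, -1],
    [0, 0, 0, -30, -1],
    [0, 0, 0, -30, -1]
  ]
}}

```text
t: 7.15
eef_pos: [570.3, -6.3, 133.0]
ee_rot: [0.356, 0.935, -0.001, 0.001]
force: [0.8, -10.3, 2.4]
opening: 0.174
grasp_force: 60.0
```

Run:
```python
from h import *
s=bot.get_state();print(s['t'],s['qpos'],s['eef_pos'],s['force'],s['wrist_torque'],s['ee_rot'])
a=bot.snapshot("scene")[170:370,220:460,::-1];b=bot.snapshot("side")[160:360,180:420,::-1]
cv2.imwrite('pics/c1.png',np.hstack([cv2.resize(x,(400,333),interpolation=2) for x in(a,b)]))
```

```text
7.15 [-0.00975272  0.12143428 -0.01867732  1.42907224 -0.00290339  0.71761135] [570.26892007  -6.32547483 133.00192394] [  0.77923988 -10.282888     2.42520991] [-1.49270204 -0.24238534 -0.03424725] [ 0.35571844  0.93459169 -0.00108228  0.00125941]
```

View pics/c1.png

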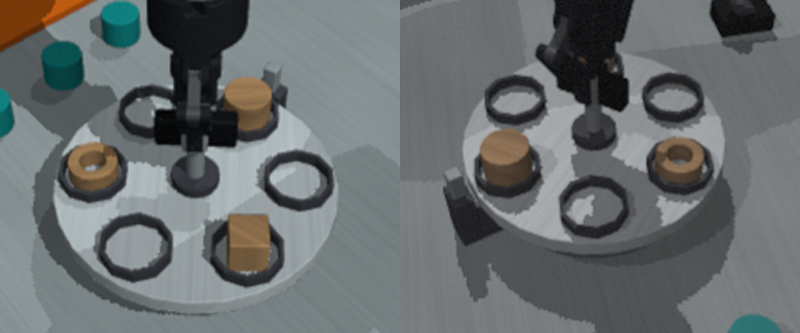

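The crop shows the table one position on, with the round blank upright in its nest by the post (scene crop 248,105; side crop 505,158). Now I'll open gently and retreat upward.

Emit:
{"fn": "send_rows", "kwargs": {
  "moves": [
    [0, 0, 0, 0, -0.5],
    [0, 0, 0, 0, -0.2],
    [0, 0, 0, 0, 0.2],
    [0, 0, 0, 0, 0.5],
    [0, 0, 0, 0, 0.7],
    [0, 0, 0, 0, 0.7],
    [0, 0, 0, 0, 0.7],
    [0, 0, 10, 0, 0.7],
    [0, 0, 30, 0, 0.7],
    [0, 0, 60, 0, 0.7],
    [0, 0, 90, 0, 0.7],
    [0, 0, 110, 0, 0.7]
  ]
}}

```text
t: 8.45
eef_pos: [570.0, -4.7, 245.5]
ee_rot: [0.355, 0.935, 0.0, 0.001]
force: [1.0, 0.7, -0.3]
opening: 0.849
grasp_force: 0.0
```

Emit:
{"fn": "send_rows", "kwargs": {
  "moves": [
    [0, 0, 20, 0, 0.7],
    [0, 0, 20, 0, 0.7],
    [0, 0, 20, 0, 0.7],
    [0, 0, 20, 0, 0.7],
    [0, 0, 20, 0, 0.7]
  ]
}}

```text
t: 8.95
eef_pos: [569.5, -4.7, 261.3]
ee_rot: [0.355, 0.935, -0.0, -0.001]
force: [0.7, 0.1, -0.3]
opening: 0.848
grasp_force: 0.0
```

Run:
```python
from h import *
s=bot.get_state();print(s['t'],s['eef_pos'],s['force'],s['opening'])
a=bot.snapshot("scene")[170:370,220:460,::-1];b=bot.snapshot("side")[160:360,180:420,::-1]
cv2.imwrite('pics/c2.png',np.hstack([cv2.resize(x,(400,333),interpolation=2) for x in(a,b)]))
```

```text
8.95 [569.45051612  -4.72088203 261.25756005] [ 0.65425109  0.08302347 -0.32980526] 0.8475998156064424
```

View pics/c2.png

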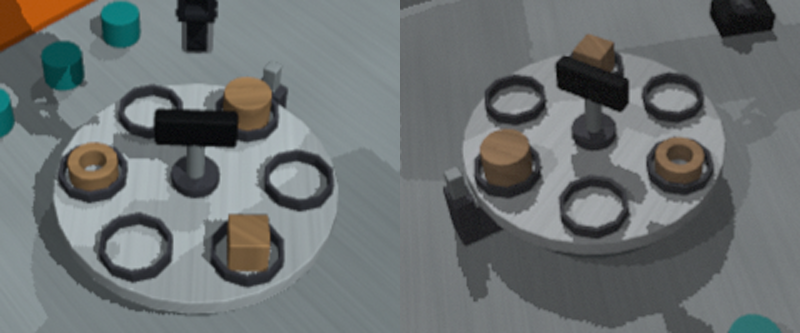

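The gripper is clear of the handle. The blank stands upright in its nest at the pointer and the table is in its detent, unchanged since release.

```bash
python3 -c "
from bench import bot
print(bot.finish_job())"
```

```text
the job is handed in; nothing more can be done
None
```

The table was turned one position clockwise (-60°) and let go in its detent; the last pictures show the round beech blank upright in its nest at the pointer, and the job was handed in at about 9 s, with no verdict returned.

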